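# Unhitch and raise the accessory bar of a small mixer

### The arm

A 6-joint arm with a two-finger parallel gripper is mounted at the origin on the work surface. World frame = base frame: x ahead of the robot, y to its left, z up, the work surface at z = 0. Lengths are in m, angles in rad, forces in N, time in s.
With the tool pointing down it reaches from about 0.325 to 0.85 m from the base axis. Payload 4.4 kg.
Tool frame: the origin (TCP) lies on the front face of the gripper's body, between the roots of the fingers; the fingertips stand 97 mm ahead of it and the grasp point (between the pads) lies 78 mm ahead of it (ctrl.grip_point_offset is the distance from the TCP to the grasp point, in m); z points along the fingers, y is the line along which they close (so a half turn about z gives the same grasp; the last joint's range is limited). The gripper opens to 94 mm and grips with 3 to 60 N. Pads are 16 mm wide; open, the fingers measure 119 mm over their backs; the gripper's body (75 mm by 177 mm) begins 78 mm behind the grasp point.
Start: joints at [0.994, 0.207, 1.542, -0, 1.393, -0.15], TCP at [0.238, 0.523, 0.303] pointing down, gripper open.
Joint ranges: [-2.73, 2.73], [-0.86, 2.22], [0.23, 2.46], [-1.11, 4.25], [0.08, 2.63], [-2.82, 2.82]. Speed limits (rad/s): [2.79, 2.79, 3.14, 3.14, 3.14, 3.14].

### API

Orientations are given as a unit quaternion [w, x, y, z].
In Python, from cell import ctrl gives the robot as it stands.
- The arm moves only by the tool jog_arm, never from a script. Its arguments are lists of equal length, an entry for each row: "xyz": the shift along the tool's x, y, z in mm, a list of three; "delta_rot": the turn, a rotation vector about the tool's x, y, z in rad, a list of three; "grip": the opening, from 0 (shut) to 1 (fully open). In form: {"xyz": [[tx, ty, tz], ...], "delta_rot": [[rx, ry, rz], ...], "grip": [grip, ...]}. A call has 1 to 8 rows; each row shifts and turns the commanded pose from where the row before left it, along the tool's axes as they then stand; what a row does not reach is not made up. A row lasts 1/8 s, in which the tool goes at most 62.5 mm and 10.7 degrees, less where a joint would pass 70% of its speed; a pose out of reach is approached as far as the arm can. A call with a gripper value outside its range is refused whole. The fingers move at their own pace and stop on an object; the grip force is fixed at half the most. Time passes only in rows, so rows that do not move let the fingers close. It gives the time, the measured TCP pose, the force, the opening and the grip force at its end, in the units of the state.
- ctrl.get_obs(): the state, without advancing time (a new reading comes with each control period).
- ctrl.grab_frame(name): name is "side" or "top" or "wrist"; returns the picture (420x560x3 uint8, blue, green, red); there is no depth.
- ctrl.camera_info(name): a dict with "camera_matrix" (3x3 intrinsics, pixels), "view" (4x4, takes a point from world to camera coordinates); the wrist camera has in their place "hand_eye" (4x4, takes a point from camera to tool coordinates, whose origin is the TCP and whose axes are the flange's). Camera axes: x right, y down, z forward; pixel columns grow to the right and rows downward; lengths in m; the calibration is good to about 2 mm. The wrist camera is an equidistant fisheye: a pixel r from the principal point sees the ray r / f radians off the axis. A picture is of the moment at which its call begins: read the wrist's pose just before it. camera_info takes no time and is no camera call.
- ctrl.sign_off(): hands the job in; it is judged then, once.
The state is a dict: "t": time; "qpos": joint angles; "joint_velocities": joint speeds; "tau": joint torques, N m; "tcp_pos": TCP position; "tool_rot": TCP orientation; "contact_force": force on the tool from outside, world axes, zero at the start; "torque": the same for the moment, N m; "opening": finger opening in m; "grasp_force": force on a finger pad.
Only numpy, scipy, OpenCV 4.12 (cv2) and the standard library are available. Lean on these libraries where they do the work, as an engineer would, in place of code of your own. Each camera call takes 0.05 s, during which the arm holds its last target. There are 200 camera calls.

### The job

Free the mixer's controls: take the tin of screws out of the cup it is nested in on the mixer's accessory bar and set it down upright in the wooden tray, without tipping or dropping it. Then pull the hitch latch sideways by its T-handle against the spring, lift the bar's coupler off the ball and keep holding the bar with the coupler about 7 cm above where it was: finish while holding it there, and leave the other things on the bench alone.

Things in the scene. Friction and masses are not known exactly. Their poses are not given: they have to be found in the camera images.
- mixer: Black audio mixer with wooden cheeks, 240 (x) by 216 (y) by 50 mm high, fixed to the bench. Origin: centre of its underside; x runs from its front (near the robot) to its rear, y to its left. Knobs and faders on top reach 62 mm above the bench, the hinge cheeks at its rear 110 mm. Along its middle (y = 0) lies the accessory bar.
- bar: Aluminium bar, 30 mm wide, 8 mm thick, top 100 mm above the bench. Origin on its hinge axis at the mixer's (+100, 0, 96) mm; axes as the mixer's when down. Hinge axis is y: raising its free end (towards the robot) turns it about +y, up to 1.2 rad. It weighs about 0.5 kg, swings freely and falls if let go; 3 to 6 N at the free end lift it. It carries cup, coupler and latch.
- cup (a point): Centre of the inner floor of the open aluminium cup fixed on the bar, at the mixer's (+15, 0, 104) mm. The cup is 68 mm across its rim, which is 126 mm above the bench.
- coupler (a point): Centre of the coupler's socket at the bar's free end: a dark steel housing, 48 (x) by 44 mm (y), top 106 mm high, closed over a 28 mm steel ball on the mixer. When down it is on the ball's centre, 80 mm above the bench, 200 mm in front of the hinge axis and 16 mm below it; bar turned up by 0.36 rad: 151 mm above the bench.
- latch_handle (a point): Grip point of the latch's steel T-handle, 88 mm left (mixer's +y) of the coupler's centre, 95 mm above the bench. Upright post 16 mm wide (y) by 14 mm (x), 62 to 112 mm high; crosspiece on top 34 mm (x) by 16 mm (y), to 121 mm. 58 mm free between post and coupler, but for a rod up to 68 mm high. Latch and handle rise with the bar: it can be lifted by this handle.
- latch (a joint): Travel of the latch (m): 0 in (locked under the ball), up to 0.016 pulled out to the mixer's left (+y, straight away from the coupler). The spring pulls it in with 6 N at 0 and 10 N at full travel. The bolt is clear of the ball from 0.008 on, pull at least 0.011; locked, the bar does not rise.
- tin: Round steel tin with brass screws in it, 50 mm high, 50 mm across its foot and 56 mm across its rim, 0.15 kg. Origin: centre of its underside. It starts nested in the bar's cup, foot 104 mm and rim 154 mm above the bench, 28 mm standing above the cup's rim; loose by 4 mm.
- tray: Open plywood tray, 150 by 150 by 32 mm high, walls 6 mm, floor 6 mm thick. Origin: centre of its underside. Loose on the bench, left or right of the mixer, empty.
- adapter: Black power adapter block, 90 by 55 by 32 mm, on the other side of the mixer than the tray. Leave alone.
- marker: Black marker pen, 130 mm long, 15 mm thick, lying right of the mixer. Leave alone.
- cassette_case: White flat plastic case, 108 by 70 by 16 mm, lying left of the mixer. Leave alone.
Things that resemble listed ones, but are neither listed nor needed, are in the scene too. Of the things that look like the tin, the larger one is meant. Of the things shaped like the tray, the plywood one is meant.

How it is judged:
On the way, in this order (a step that is already met when the one before it is completed fails the run):
1. the tin stands upright in the wooden tray, let go (x of tin in the frame of tray between -0.06 and 0.06 m and y of tin in the frame of tray between -0.06 and 0.06 m and z of tin in the frame of tray below 0.012 m and angle between tin's own z axis and vertical below 0.15 rad and contact force between tin and the fingers below 0.1 N and linear speed of tin below 0.03 m/s), for 0.2 s.
2. the latch is pulled out at least 6 mm while the coupler is still down on the ball (value of joint latch above 0.006 m and height (world z) of coupler below 0.086 m), for 0.02 s.
3. the coupler is lifted 50 mm or more off the ball (height (world z) of coupler above 0.13 m), for 0.2 s.
At the end, for the whole second after the job is handed in: The coupler is held by the gripper, still, with its socket centre 50 to 100 mm above where it was on the ball (130 to 180 mm above the bench), with nothing else propping the bar; the tin stands upright (within 0.15 rad) on the floor of the tray (height (world z) of coupler between 0.13 and 0.18 m and angular speed of bar below 0.1 rad/s and contact force between bar and the fingers above 1 N and contact force between bar and tin below 0.1 N and contact force between bar and adapter below 0.1 N and contact force between bar and marker below 0.1 N and contact force between bar and cassette_case below 0.1 N and contact force between bar and tray below 0.1 N and x of tin in the frame of tray between -0.06 and 0.06 m and y of tin in the frame of tray between -0.06 and 0.06 m and z of tin in the frame of tray below 0.012 m and angle between tin's own z axis and vertical below 0.15 rad); the arm keeps its last pose, push and grip.
It fails at once if the tin of screws is tipped (more than 0.7 rad) (angle between tin's own z axis and vertical above 0.7 rad).
It fails at once if the tin is dropped (falls freely more than about 30 mm) (linear speed of tin above 0.8 m/s and contact force between tin and the fingers below 0.1 N).
It fails at once if the adapter is shifted more than 30 mm (distance of adapter from where it was at the start of the episode above 0.03 m).
It fails at once if the marker is shifted more than 30 mm (distance of marker from where it was at the start of the episode above 0.03 m).
It fails at once if the white case is shifted more than 30 mm (distance of cassette_case from where it was at the start of the episode above 0.03 m).
It also fails if it takes over 62 s, if anything falls off the work surface, if the arm or the gripper's body presses on something with over 40 N, if the wrist force passes 120 N, or if a joint passes its speed limit or range.

## Working session

There is one attempt and no reset: what is moved stays moved. The work goes in short steps, Python scripts to look and compute and a tool call to move; the robot and the scene stay as the last step left them, time stands still between calls to the robot, and variables do not carry over. Pictures are saved under pics/ and viewed, at most 10 in all, crops included, and the job is handed in when it is done.

Besides the shell and the picture viewer there is one more tool, called after ">>>" as name(argument=value, ...) on one line, values as JSON. jog_arm: Moves the arm, as the interface text tells. Its arguments: {"type":"object","properties":{"xyz":{"type":"array"},"delta_rot":{"type":"array"},"grip":{"type":"array"}},"required":["xyz","delta_rot","grip"]}

```bash
mkdir -p pics
python3 - <<'E'
from cell import ctrl
import cv2,numpy as np
for n in("top","side"):
    cv2.imwrite(f"pics/{n}0.png",ctrl.grab_frame(n))
    c=ctrl.camera_info(n);print(n,c)
print(ctrl.camera_info("wrist"));print(ctrl.get_obs(),ctrl.grip_point_offset)
E
```

```text
top {'camera_matrix': array([[408.82886966,   0.        , 286.19044894],
       [  0.        , 408.82886966, 212.13361057],
       [  0.        ,   0.        ,   1.        ]]), 'view': array([[ 9.42352737e-04, -9.99697503e-01, -2.45767208e-02,
         1.13762623e-01],
       [-9.93351891e-01,  1.89331082e-03, -1.15101847e-01,
         5.72247811e-01],
       [ 1.15113561e-01,  2.45217986e-02, -9.93049621e-01,
         1.00266346e+00],
       [ 0.00000000e+00,  0.00000000e+00,  0.00000000e+00,
         1.00000000e+00]])}
side {'camera_matrix': array([[414.34476839,   0.        , 273.06959763],
       [  0.        , 414.34476839, 205.6042481 ],
       [  0.        ,   0.        ,   1.        ]]), 'view': array([[ 0.81033788, -0.5858311 ,  0.01242733, -0.41808374],
       [-0.38739866, -0.5515316 , -0.73873891,  0.34398128],
       [ 0.43963029,  0.59381379, -0.67387713,  0.95647647],
       [ 0.        ,  0.        ,  0.        ,  1.        ]])}
{'camera_matrix': array([[325.1922621 ,   0.        , 285.57971513],
       [  0.        , 325.1922621 , 209.21260494],
       [  0.        ,
[... 387 characters left out ...]
't': 0.1, 'qpos': array([ 9.93506001e-01,  2.07366761e-01,  1.54279045e+00, -3.65660513e-05,
        1.39352569e+00, -1.50488608e-01]), 'joint_velocities': array([-0.00159623, -0.00229579, -0.00282309, -0.00087984,  0.00120945,
       -0.0015867 ]), 'tau': array([ 2.35258958e-04, -3.71867251e+01, -2.82293862e+01,  7.00520212e-02,
        3.11677437e-02, -2.40543602e-05]), 'tcp_pos': array([0.23774578, 0.52296134, 0.30159837]), 'tool_rot': array([-3.55155553e-04,  2.11781548e-01,  9.77316470e-01, -9.83089201e-04]), 'contact_force': array([-0.18075894,  0.12611854,  0.47091344]), 'torque': array([-0.0557554 ,  0.01453841,  0.01239394]), 'grasp_force': 0.0, 'opening': 0.0938456119188008} 0.0784
```

View pics/top0.png

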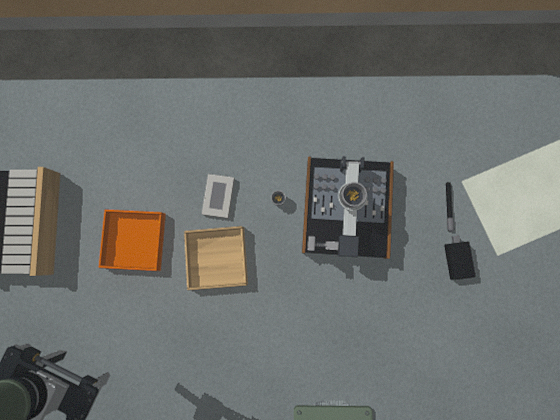

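View pics/side0.png

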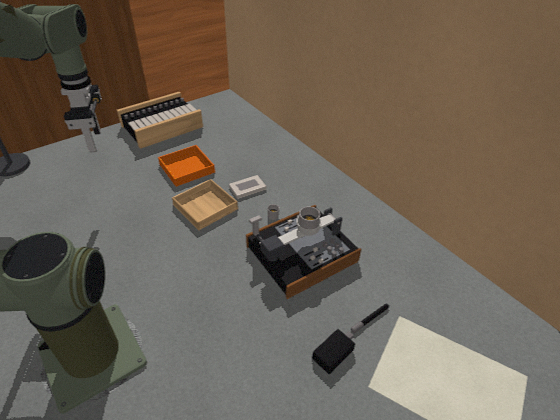

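The top view shows the tin in the cup at about (352,194), the plywood tray centred near (216,259), the coupler at (348,246) and the T-handle at (311,243). I'll zoom in to get exact pixels.

Run:
```python
import cv2
a=cv2.imread("pics/top0.png")
cv2.imwrite("pics/t1.png",cv2.resize(a[150:270,295:405],None,fx=5,fy=5,interpolation=cv2.INTER_CUBIC))
```

```text
(no output)
```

View pics/t1.png

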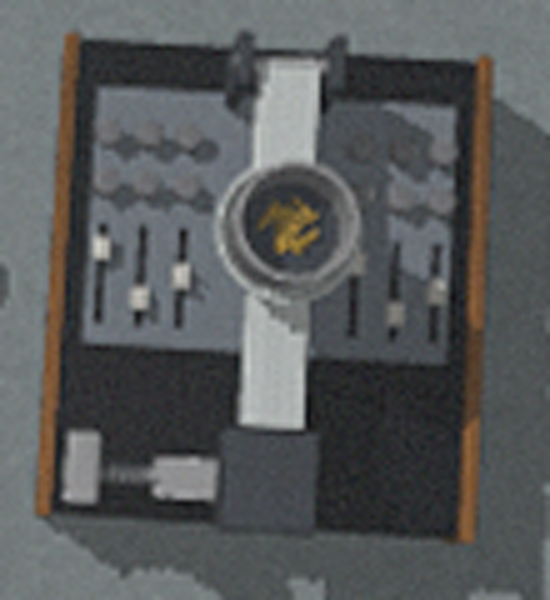

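The crop shows these points in crop pixels:

| Feature | Position |
|---|---|
| Mixer corners | (68,33), (492,57), (472,543), (38,515) |
| Tin rim centre | about (295,222) |
| Coupler top | (270,482) |
| T crosspiece | (81,467) |

Next I fit the poses.

```bash
cat > h.py <<'E'
import numpy as np
from cell import ctrl
from scipy.optimize import least_squares
def proj(c,P):
    p=np.c_[P,np.ones(len(P))]@c["view"].T
    q=p[:,:3]@c["camera_matrix"].T
    return q[:,:2]/q[:,2:]
def place(v,P):
    c,s=np.cos(v[2]),np.sin(v[2]);P=np.array(P,float)
    return np.c_[v[0]+c*P[:,0]-s*P[:,1],v[1]+s*P[:,0]+c*P[:,1],P[:,2]]
def fit(cam,P,px,v0):
    c=ctrl.camera_info(cam)
    r=least_squares(lambda v:(proj(c,place(v,P))-px).ravel(),v0,loss='soft_l1')
    return r.x,(proj(c,place(r.x,P))-px).round(1)
E
python3 - <<'E'
from h import *
px=np.array([[68,33],[492,57],[472,543],[38,515],[295,222],[270,482],[81,467],[289,225]])/5+[294.6,149.6]
P=[[.12,.108,.05],[.12,-.108,.05],[-.12,-.108,.05],[-.12,.108,.05],[.015,0,.154],[-.1,0,.106],[-.1,.088,.121],[.015,0,.126]]
m,r=fit("top",P,px,[.6,-.05,0]);print(m,r.tolist())
print("tin,coupler,handle",place(m,[[.015,0,.154],[-.1,0,.08],[-.1,.088,.095]]))
t=np.array([[185,230],[242.5,227.5],[246,286],[188,290.]])
h=.075
print(fit("top",[[h,h,.032],[h,-h,.032],[-h,-h,.032],[-h,h,.032]],t,[.5,.25,0]))
# side check: tray and tin rim
c=ctrl.camera_info("side");print(proj(c,place(m,[[.015,0,.154],[-.1,.088,.121]])))
# floor/others on the bench
from numpy.linalg import inv
c=ctrl.camera_info("top")
for n,u,z in[("small",(278,197),.04),("case",(219,196),.016),("adapter",(459,260),.032)]:
    R=c["view"][:3,:3];o=-R.T@c["view"][:3,3];d=R.T@inv(c["camera_matrix"])@[*u,1];print(n,o+d*(z-o[2])/d[2])
E
```

```text
[ 0.58477709 -0.04053408 -0.06685513] [[-0.7, 0.6], [0.2, 0.9], [0.5, -0.6], [-0.7, -1.0], [0.3, -0.3], [0.0, -0.3], [0.3, -0.1], [-0.2, 1.1]]
tin,coupler,handle [[ 0.59974358 -0.04153616  0.154     ]
 [ 0.48500048 -0.03385354  0.08      ]
 [ 0.49087935  0.05394987  0.095     ]]
(array([0.45640742, 0.29226351, 0.06490783]), array([[-0.3,  0.4],
       [ 0.9, -1. ],
       [ 0.5,  0.3],
       [-1.2,  0.1]]))
[[308.80647339 213.49267656]
 [254.46749869 218.39973157]]
small [0.61032289 0.1341602  0.04      ]
case [0.61707989 0.28905267 0.016     ]
adapter [ 0.4521126  -0.31580645  0.032     ]
```

>>> jog_arm(xyz=[[0,0,0],[0,0,0],[-40,-54,0],[-40,-54,0],[-40,-54,0],[-40,-54,0],[-40,-54,0],[-40,-54,0]], delta_rot=[[0,0,-0.18],[0,0,-0.18],[0,0,0],[0,0,0],[0,0,0],[0,0,0],[0,0,0],[0,0,0]], grip=[1,1,1,1,1,1,1,1])

```text
t: 1.1
tcp_pos: [0.4411, 0.206, 0.3024]
tool_rot: [-0.0, 0.033, 0.999, 0.0]
contact_force: [0.3, 0.4, 0.2]
opening: 0.0941
grasp_force: 0.0
```

>>> jog_arm(xyz=[[-40,-54,0],[-40,-54,0],[-40,-54,0],[-39,-53,0],[0,0,0],[0,0,0]], delta_rot=[[0,0,0],[0,0,0],[0,0,0],[0,0,0],[0,0,0],[0,0,0]], grip=[1,1,1,1,1,1])

```text
t: 1.85
tcp_pos: [0.575, -0.0024, 0.3018]
tool_rot: [-0.001, 0.034, 0.999, 0.0]
contact_force: [-0.2, -0.0, 0.5]
opening: 0.0941
grasp_force: 0.0
```

```bash
cat >> h.py <<'E'
from scipy.spatial.transform import Rotation as Ro
def pose():
    o=ctrl.get_obs();q=o["tool_rot"];return o["tcp_pos"],Ro.from_quat([*q[1:],q[0]])
def tool(target):
    p,R=pose();return (R.inv().apply(np.array(target)-p)*1000).round(1)
def wproj(P):
    c=ctrl.camera_info("wrist");p,R=pose();K=c["camera_matrix"]
    Q=R.inv().apply(np.array(P)-p);H=np.linalg.inv(c["hand_eye"]);Q=Q@H[:3,:3].T+H[:3,3]
    r=np.hypot(Q[:,0],Q[:,1]);th=np.arctan2(r,Q[:,2])
    return np.c_[Q[:,0]/r*th*K[0,0]+K[0,2],Q[:,1]/r*th*K[1,1]+K[1,2]]
E
python3 - <<'E'
from h import *
import cv2
p,R=pose();print(p,R.as_matrix().round(3))
m=[0.58478,-.04053,-.06686]
print(tool([.5997,-.0415,.227]))
im=ctrl.grab_frame("wrist").copy()
a=np.linspace(0,2*np.pi,40)
def draw(P,col):
    for u in wproj(place(m,P)):cv2.circle(im,tuple(int(x) for x in u),1,col,-1)
draw(np.c_[.015+.028*np.cos(a),.028*np.sin(a),0*a+.154],(0,255,0))
draw(np.c_[.015+.034*np.cos(a),.034*np.sin(a),0*a+.126],(0,0,255))
draw([[-.1+s*.017,.088+t*.008,.121] for s in(-1,1) for t in(-1,1)]+[[-.1+s*.024,t*.022,.106] for s in(-1,1) for t in(-1,1)],(255,255,0))
cv2.imwrite("pics/w1.png",cv2.resize(im,(800,600)))
E
```

```text
[ 0.57496373 -0.00244377  0.30182565] [[-0.998  0.067 -0.002]
 [ 0.067  0.998  0.001]
 [ 0.002  0.001 -1.   ]]
[-27.5 -37.4  74.7]
```

View pics/w1.png

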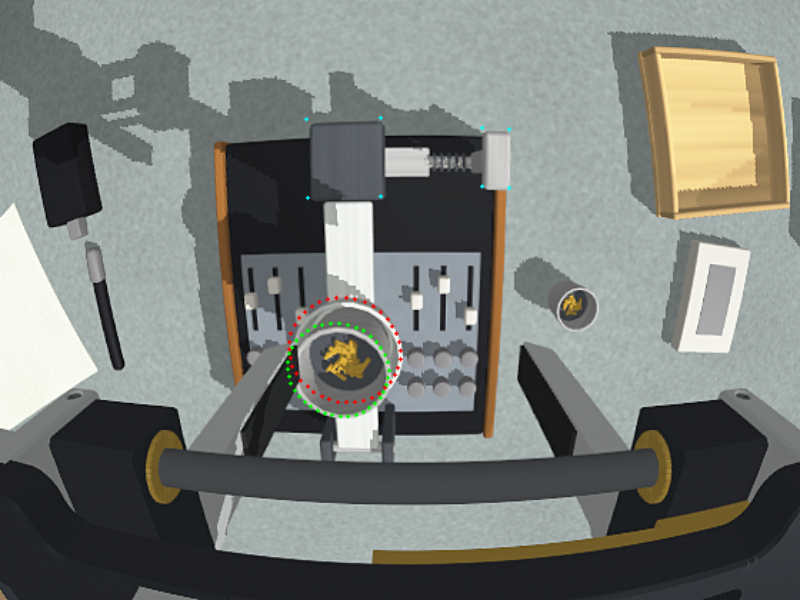

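The wrist view confirms the fit to within about 1–2 mm. The predicted rim, cup, coupler and handle outlines line up with the real ones, so I'm shifting by about +1 mm in x and y. Now I descend and grasp.

>>> jog_arm(xyz=[[-28.3,-36.4,0],[0,0,0],[0,0,20],[0,0,20],[0,0,20],[0,0,14.5],[0,0,0],[0,0,0]], delta_rot=[[0,0,0],[0,0,0],[0,0,0],[0,0,0],[0,0,0],[0,0,0],[0,0,0],[0,0,0]], grip=[1,1,1,1,1,1,1,1])

```text
t: 2.9
tcp_pos: [0.6017, -0.0404, 0.229]
tool_rot: [0.001, 0.033, 0.999, -0.0]
contact_force: [0.2, -0.0, -0.4]
opening: 0.0942
grasp_force: 0.0
```

>>> jog_arm(xyz=[[0,0,0],[0,0,0],[0,0,0],[0,0,0],[0,0,0],[0,0,0],[0,0,0],[0,0,0]], delta_rot=[[0,0,0],[0,0,0],[0,0,0],[0,0,0],[0,0,0],[0,0,0],[0,0,0],[0,0,0]], grip=[0.8,0.7,0.65,0.6,0.55,0.5,0.5,0.5])

```text
t: 3.9
tcp_pos: [0.6014, -0.041, 0.2283]
tool_rot: [0.0, 0.033, 0.999, -0.0]
contact_force: [-0.2, -1.7, 1.1]
opening: 0.055
grasp_force: 30.0
```

>>> jog_arm(xyz=[[0,0,-5],[0,0,-10],[0,0,-15],[0,0,-20],[0,0,-20],[0,0,-10],[0,0,0],[0,0,0]], delta_rot=[[0,0,0],[0,0,0],[0,0,0],[0,0,0],[0,0,0],[0,0,0],[0,0,0],[0,0,0]], grip=[0.4,0.4,0.4,0.4,0.4,0.4,0.4,0.4])

```text
t: 4.9
tcp_pos: [0.6009, -0.0407, 0.3074]
tool_rot: [-0.001, 0.033, 0.999, 0.0]
contact_force: [-0.1, 0.9, -1.4]
opening: 0.0551
grasp_force: 30.0
```

Run:
```python
from h import *
o=ctrl.get_obs();print(o["tcp_pos"],o["opening"],o["contact_force"],tool([.457,.293,.308]))
```

```text
[ 0.60092758 -0.04073035  0.30735545] 0.055106085390621146 [-0.10451384  0.89484791 -1.43261883] [ 1.659e+02  3.234e+02 -3.000e-01]
```

>>> jog_arm(xyz=[[6,12,0],[12,24,0],[21,40,0],[24,47,0],[25,48,0],[25,48,0],[23,46,0],[16,32,0]], delta_rot=[[0,0,0],[0,0,0],[0,0,0],[0,0,0],[0,0,0],[0,0,0],[0,0,0],[0,0,0]], grip=[0.4,0.4,0.4,0.4,0.4,0.4,0.4,0.4])

```text
t: 5.9
tcp_pos: [0.4673, 0.268, 0.3075]
tool_rot: [-0.001, 0.032, 0.999, 0.0]
contact_force: [0.3, -0.6, -2.2]
opening: 0.0552
grasp_force: 30.0
```

>>> jog_arm(xyz=[[9,17,0],[5,9,0],[0,0,10],[0,0,20],[0,0,25],[0,0,25],[0,0,20],[0,0,10]], delta_rot=[[0,0,0],[0,0,0],[0,0,0],[0,0,0],[0,0,0],[0,0,0],[0,0,0],[0,0,0]], grip=[0.4,0.4,0.4,0.4,0.4,0.4,0.4,0.4])

```text
t: 6.9
tcp_pos: [0.457, 0.2909, 0.1961]
tool_rot: [-0.001, 0.034, 0.999, -0.001]
contact_force: [-0.5, -0.2, -1.3]
opening: 0.055
grasp_force: 30.0
```

Run:
```python
from h import *
import cv2
print(tool([.457,.293,.13]))
im=ctrl.grab_frame("wrist")
cv2.imwrite("pics/w2.png",im)
print(ctrl.get_obs()["opening"])
```

```text
[-0.   2.2 66.1]
0.05524742896988322
```

View pics/w2.png

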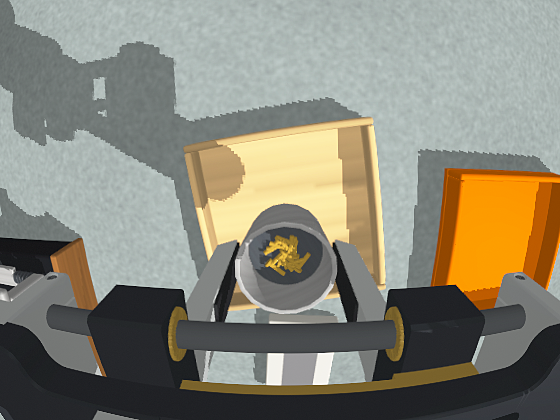

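The tin sits laterally mid-tray, at about (286,262) with the tray walls at 185–385. Lowering now, slow at the end.

>>> jog_arm(xyz=[[0,2,15],[0,0,15],[0,0,15],[0,0,10],[0,0,5],[0,0,2],[0,0,1],[0,0,0]], delta_rot=[[0,0,0],[0,0,0],[0,0,0],[0,0,0],[0,0,0],[0,0,0],[0,0,0],[0,0,0]], grip=[0.4,0.4,0.4,0.4,0.4,0.4,0.4,0.4])

```text
t: 7.95
tcp_pos: [0.4577, 0.2946, 0.1356]
tool_rot: [0.0, 0.033, 0.999, 0.0]
contact_force: [0.3, 0.1, -1.6]
opening: 0.055
grasp_force: 30.0
```

>>> jog_arm(xyz=[[0,0,1],[0,0,1],[0,0,0],[0,0,0]], delta_rot=[[0,0,0],[0,0,0],[0,0,0],[0,0,0]], grip=[0.4,0.4,0.4,0.4])

```text
t: 8.45
tcp_pos: [0.4574, 0.2945, 0.1332]
tool_rot: [0.0, 0.033, 0.999, 0.0]
contact_force: [-0.6, 0.0, -1.4]
opening: 0.0552
grasp_force: 30.0
```

>>> jog_arm(xyz=[[0,0,1],[0,0,1],[0,0,0],[0,0,0]], delta_rot=[[0,0,0],[0,0,0],[0,0,0],[0,0,0]], grip=[0.4,0.4,0.4,0.4])

```text
t: 8.95
tcp_pos: [0.4574, 0.2945, 0.1311]
tool_rot: [-0.0, 0.033, 0.999, -0.0]
contact_force: [-0.1, 0.1, -2.0]
opening: 0.0551
grasp_force: 30.0
```

>>> jog_arm(xyz=[[0,0,1],[0,0,0],[0,0,0],[0,0,0]], delta_rot=[[0,0,0],[0,0,0],[0,0,0],[0,0,0]], grip=[0.4,0.4,0.4,0.4])

```text
t: 9.45
tcp_pos: [0.4575, 0.2946, 0.1302]
tool_rot: [0.0, 0.033, 0.999, 0.0]
contact_force: [-0.1, -0.3, -1.0]
opening: 0.0549
grasp_force: 30.0
```

>>> jog_arm(xyz=[[0,0,1],[0,0,0],[0,0,0],[0,0,0]], delta_rot=[[0,0,0],[0,0,0],[0,0,0],[0,0,0]], grip=[0.4,0.4,0.4,0.4])

```text
t: 9.95
tcp_pos: [0.4576, 0.2946, 0.1302]
tool_rot: [0.0, 0.033, 0.999, 0.0]
contact_force: [-2.0, -0.7, 5.6]
opening: 0.055
grasp_force: 30.0
```

>>> jog_arm(xyz=[[0,0,0],[0,0,0],[0,0,0],[0,0,0],[0,0,0],[0,0,0],[0,0,0],[0,0,0]], delta_rot=[[0,0,0],[0,0,0],[0,0,0],[0,0,0],[0,0,0],[0,0,0],[0,0,0],[0,0,0]], grip=[0.58,0.6,0.65,0.7,0.75,0.8,0.85,0.85])

```text
t: 10.95
tcp_pos: [0.4574, 0.2945, 0.1291]
tool_rot: [0.0, 0.033, 0.999, -0.0]
contact_force: [0.1, 0.2, -0.5]
opening: 0.0799
grasp_force: 0.0
```

>>> jog_arm(xyz=[[0,0,-10],[0,0,-20],[0,0,-30],[0,0,-30],[0,0,-30],[0,0,-20],[0,0,0],[0,0,0]], delta_rot=[[0,0,0],[0,0,0],[0,0,0],[0,0,0],[0,0,0],[0,0,0],[0,0,0],[0,0,0]], grip=[0.85,0.85,0.85,0.85,0.85,0.85,0.85,0.85])

```text
t: 11.95
tcp_pos: [0.457, 0.2943, 0.2686]
tool_rot: [-0.0, 0.033, 0.999, -0.0]
contact_force: [-0.6, -0.4, 0.3]
opening: 0.0798
grasp_force: 0.0
```

Run:
```python
from h import *
import cv2
m=[0.58528,-.04,-.06686]
hd=place(m,[[-.1,.088,.095]])[0];print(hd)
print(tool([hd[0],hd[1],.27]))
cv2.imwrite("pics/w3.png",ctrl.grab_frame("wrist"))
```

```text
[0.49138273 0.0544844  0.095     ]
[ -50.3 -237.    -1.4]
```

View pics/w3.png

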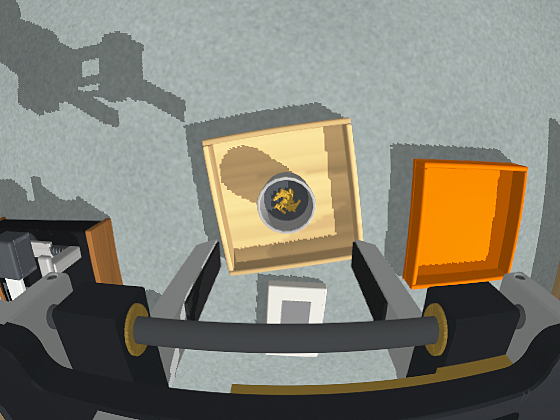

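The tin stands upright mid-tray, at (286,204). Moving to the handle.

>>> jog_arm(xyz=[[-6,-27,0],[-10,-50,0],[-12,-55,0],[-11,-50,0],[-8,-38,0],[-3.5,-17,0],[0,0,0],[0,0,0]], delta_rot=[[0,0,0],[0,0,0],[0,0,0],[0,0,0],[0,0,0],[0,0,0],[0,0,0],[0,0,0]], grip=[0.6,0.6,0.6,0.6,0.6,0.6,0.6,0.6])

```text
t: 13.0
tcp_pos: [0.4917, 0.0558, 0.2688]
tool_rot: [-0.0, 0.033, 0.999, 0.0]
contact_force: [-0.5, 0.0, 0.0]
opening: 0.0566
grasp_force: 0.0
```

Run:
```python
from h import *
import cv2
m=[0.58528,-.04,-.06686]
hd=place(m,[[-.1,.088,.095]])[0]
print(tool([hd[0],hd[1],.1735]),ctrl.get_obs()["contact_force"])
im=ctrl.grab_frame("wrist").copy()
for u in wproj(place(m,[[-.1+s*.017,.088+t*.008,.121] for s in(-1,1) for t in(-1,1)]+[[-.1+s*.024,t*.022,.106] for s in(-1,1) for t in(-1,1)])):cv2.circle(im,tuple(int(x) for x in u),1,(0,255,0),-1)
cv2.imwrite("pics/w4.png",im)
```

```text
[ 0.1 -1.4 95.3] [-0.4659056   0.04337583  0.02792736]
```

View pics/w4.png

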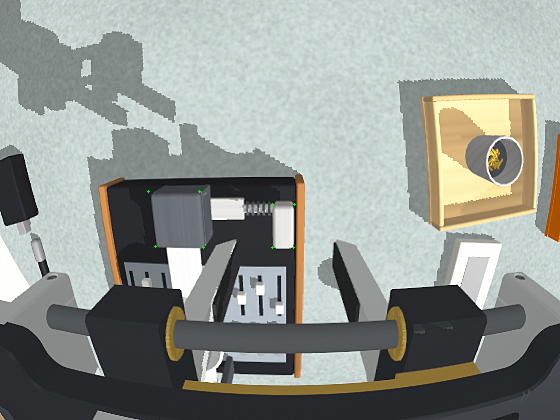

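The predicted T-handle outline (273–295, 203–247) matches what I see. Descending and gripping.

>>> jog_arm(xyz=[[0,-1,15],[0,0,20],[0,0,20],[0,0,20],[0,0,15],[0,0,5],[0,0,0],[0,0,0]], delta_rot=[[0,0,0],[0,0,0],[0,0,0],[0,0,0],[0,0,0],[0,0,0],[0,0,0],[0,0,0]], grip=[0.6,0.6,0.6,0.6,0.6,0.6,0.6,0.6])

```text
t: 14.05
tcp_pos: [0.4925, 0.0537, 0.1749]
tool_rot: [0.001, 0.033, 0.999, -0.0]
contact_force: [-0.3, -0.1, -0.2]
opening: 0.0561
grasp_force: 0.0
```

>>> jog_arm(xyz=[[0,0,0],[0,0,0],[0,0,0],[0,0,0],[0,0,0],[0,0,0],[0,0,0],[0,0,0]], delta_rot=[[0,0,0],[0,0,0],[0,0,0],[0,0,0],[0,0,0],[0,0,0],[0,0,0],[0,0,0]], grip=[0.5,0.4,0.3,0.2,0.15,0.1,0.1,0.1])

```text
t: 15.05
tcp_pos: [0.4919, 0.0537, 0.1742]
tool_rot: [0.0, 0.033, 0.999, 0.0]
contact_force: [-0.3, -0.6, 0.0]
opening: 0.0156
grasp_force: 30.0
```

>>> jog_arm(xyz=[[0,3,0],[0,3,0],[0,3,0],[0,3,0],[0,1.5,0],[0,0,0],[0,0,0],[0,0,0]], delta_rot=[[0,0,0],[0,0,0],[0,0,0],[0,0,0],[0,0,0],[0,0,0],[0,0,0],[0,0,0]], grip=[0,0,0,0,0,0,0,0])

```text
t: 16.05
tcp_pos: [0.4927, 0.0652, 0.174]
tool_rot: [-0.0, 0.033, 0.999, -0.002]
contact_force: [-0.7, -9.5, 0.2]
opening: 0.0158
grasp_force: 30.0
```

Run:
```python
from h import *
m=[0.58528,-.04,-.06686]
o=ctrl.get_obs();print(o["tcp_pos"],o["contact_force"],o["torque"],o["opening"])
# rows: rotate about hinge axis by d each (8 x 0.045)
hp=place(m,[[.1,0,.096]])[0];ax=np.array([np.sin(.06686),np.cos(.06686),0])
p,R=pose()
for d in (.0225,.045):
    r=Ro.from_rotvec(ax*d);p2=hp+r.apply(p-hp)
    print(d,(R.inv().apply(p2-p)*1000).round(2),R.inv().apply(ax*d).round(4))
```

```text
[0.49268746 0.06517446 0.17396399] [-0.68772668 -9.50275475  0.23775682] [-0.82469423  0.05035268  0.08230893] 0.01577827948818654
0.0225 [-1.8  -0.02 -4.47] [-0.      0.0225 -0.0001]
0.045 [-3.7  -0.04 -8.89] [-0.      0.045  -0.0002]
```

The latch is out: 9.5 N of spring force after about 12 mm of travel. Starting the arc lift about the hinge.

>>> jog_arm(xyz=[[-1.8,0,-4.5],[-1.8,0,-4.5],[-1.8,0,-4.5],[-1.8,0,-4.5],[0,0,0]], delta_rot=[[0,0.0225,0],[0,0.0225,0],[0,0.0225,0],[0,0.0225,0],[0,0,0]], grip=[0,0,0,0,0])

```text
t: 16.68
tcp_pos: [0.5005, 0.0645, 0.1913]
tool_rot: [-0.046, 0.034, 0.998, -0.001]
contact_force: [-1.5, -9.3, -2.7]
opening: 0.0162
grasp_force: 30.0
```

>>> jog_arm(xyz=[[-1.8,0,-4.5],[-1.8,0,-4.5],[-1.8,0,-4.5],[-1.8,0,-4.5],[-1.8,0,-4.5],[-1.8,0,-4.5],[-1.8,0,-4.5],[-1.8,0,-4.5]], delta_rot=[[0,0.0225,0],[0,0.0225,0],[0,0.0225,0],[0,0.0225,0],[0,0.0225,0],[0,0.0225,0],[0,0.0225,0],[0,0.0225,0]], grip=[0,0,0,0,0,0,0,0])

```text
t: 17.68
tcp_pos: [0.5206, 0.0629, 0.2242]
tool_rot: [-0.135, 0.034, 0.99, 0.002]
contact_force: [-1.7, -8.4, -2.7]
opening: 0.0158
grasp_force: 30.0
```

>>> jog_arm(xyz=[[-1.8,0,-4.5],[-1.8,0,-4.5],[-1.8,0,-4.5],[-1.8,0,-4.5],[0,0,0],[0,0,0],[0,0,0],[0,0,0]], delta_rot=[[0,0.0225,0],[0,0.0225,0],[0,0.0225,0],[0,0.0225,0],[0,0,0],[0,0,0],[0,0,0],[0,0,0]], grip=[0,0,0,0,0,0,0,0])

```text
t: 18.68
tcp_pos: [0.5328, 0.0621, 0.2391]
tool_rot: [-0.179, 0.034, 0.983, 0.004]
contact_force: [-1.3, -8.6, -2.3]
opening: 0.016
grasp_force: 30.0
```

Run:
```python
from h import *
import cv2
o=ctrl.get_obs();print(o["t"],o["tcp_pos"],o["contact_force"],o["torque"],o["opening"],o["grasp_force"],pose()[1].as_matrix().round(3).tolist())
m=[0.58528,-.04,-.06686]
a=ctrl.grab_frame("side").copy();c=ctrl.camera_info("side")
s=.36
def up(P):
    P=np.array(P)-[.1,0,.096];P=Ro.from_rotvec([0,s,0]).apply(P)+[.1,0,.096];return place(m,P)
for u in proj(c,up([[-.124,-.022,.106],[-.124,.022,.106],[-.076,-.022,.106],[.015,0,.126]])):
    cv2.circle(a,tuple(int(x) for x in u),1,(0,255,0),-1)
cv2.imwrite("pics/s5.png",cv2.resize(a[130:310,200:400],None,fx=3.2,fy=3.2,interpolation=cv2.INTER_CUBIC))
```

```text
18.675 [0.53275321 0.06207717 0.23911574] [-1.34943091 -8.57441772 -2.26245147] [-0.73125133 -0.36522781  0.41948124] 0.01599981354237208 29.999521616846323 [[-0.933, 0.067, -0.353], [0.065, 0.998, 0.019], [0.353, -0.005, -0.936]]
```

View pics/s5.png

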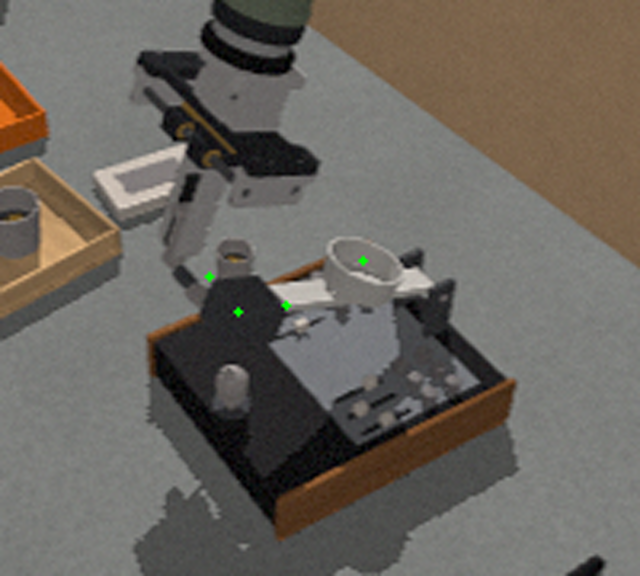

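The bar is up with the ball exposed at (230,385). The coupler matches the 0.36 rad prediction, about 151 mm high, and the tin is in the tray. Handing in.

```bash
python3 -c "
from cell import ctrl
o=ctrl.get_obs();print(o['joint_velocities'].round(3));print(ctrl.sign_off())"
```

```text
[ 0.001  0.     0.001  0.    -0.001 -0.001]
the job is handed in; nothing more can be done
None
```

Job handed in at about 19 s: the tin stands upright in the plywood tray, and the gripper is holding the bar by its T-handle, latch pulled, with the coupler about 7 cm above the ball; the hand-in returned no verdict.

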